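Close the clamshell tube clamp, pin it and hold it shut

TASK

A capped sample tube lies in the open clamshell clamp: swing the clamp's hinged lid down over it, take the knobbed pin from its stand and push it through the hole in the lid into the matching hole below until the knob sits on the lid. Springs lift the lid a little whenever it is let go, so do not let go at the end: finish with the fingers still on the knob and pressing it down, the lid fully shut. Leave the tube in its pocket and the other things on the bench where they are.

Things in the scene. Friction and masses are not known exactly. Their poses are not given: they have to be found in the camera images.
- clamp: lower half of an aluminium clamshell clamp, bolted to the bench: 150 x 104 x 40 mm (x, y, z) less the hinge. Origin: centre of its underside; its own x points from the pin lug to the hinge (hinge end away from the robot), y runs along the hinge, z up. A front lug, x -88 to -54 mm, 50 mm wide, carries the pin hole. Two spring plungers at x -36 mm stand 6 mm above its flat top (z 40 mm).
- base_hole (a point): centre of the mouth of the pin hole in the lower half, clamp frame (-71, 0, 40) mm; axes as the clamp. Round upright hole, 11 mm wide, right through the 40 mm lug
- hinge (a point): middle of the lid's hinge axis, clamp frame (72, 0, 46.5) mm; axes as the clamp, the axis runs along y
- pocket (a point): middle of the tube pocket in the lower half, clamp frame (0, 0, 30) mm
- lid (a joint): angle of the grey upper half (lid): 0 fully shut, grows as it opens upward, 0.8 to 1.2 at the start. A stiff hinge (0.1 N m friction) keeps it where it is left, so it can be pushed down on its outer face from above; but spring plungers meet it at about 0.055 and lift it back to there when let go. Holding it fully shut takes about 7 N down at the pin hole
- lid_hole (a point): centre of the upper mouth of the hole in the lid's lug, 143 mm from the hinge axis, on the lid's outer (upper) face; its z is the face's outward normal, its x points to the hinge. Hole 11 mm wide; shut, it lies 12.5 mm straight above the base hole's mouth
- lid_top (a point): point on the outer (upper) face of the lid, 100 mm from the hinge axis, mid-width; axes as point lid_hole. The lid is a 12 mm thick plate whose mid-plane goes through the hinge axis: 10 to 126 mm from the axis it is 104 mm wide, from 126 to 160 mm it is a 50 mm wide lug with the hole
- pin: steel pin, shank 8 mm thick and 42 mm long with a chamfered tip, under a black round knob 16 mm wide and 28 mm high. Origin: centre of the knob's underside (its shoulder); z up along the knob. About 40 g. It starts upright in its stand, knob resting on the stand
- pin_tip (a point): centre of the pin's tip, 42 mm below the pin's origin
- pin_stand: grey block 44 x 44 x 48 mm fixed to the bench, with a hole 11 mm wide and 46 mm deep in its top in which the pin stands. Origin: centre of its underside
- sample_tube: capped sample tube, 82 mm long, 12 mm thick, cap 16 mm, lying along the clamp's y in the pocket, below the top of the lower half. Origin: middle of its round foot, about 41 mm to the -y side of the pocket's middle; leave it there
- cover_box: small square box of cover glasses, 31 x 31 x 16 mm, bystander. Origin: centre of its underside
- dark_bottle: brown bottle with a black cap, 42 mm wide, 99 mm high, bystander. Origin: centre of its underside
- tall_dropper: white dropper bottle, 53 mm wide, 133 mm high, bystander. Origin: centre of its underside
- dish: covered petri dish, 90 mm wide, 15 mm high, bystander. Origin: centre of its underside
- tweezer: steel tweezers lying flat, 120 mm long along their y, bystander. Origin: centre of their underside

How it is judged:
By the outcome, as a careful person would: the job done as asked, in the order asked, and still so for the second after the job is handed in, while the arm keeps its last pose, push and grip.
It also fails if it takes over 56 s, if anything falls off the work surface, if the arm or the gripper's body presses on something with over 40 N, if the wrist force passes 120 N, or if a joint passes its speed limit or range.

ROBOT

A 7-joint arm with a two-finger parallel gripper is mounted at the origin on the work surface; the furniture and walls round the work are solid. World frame = base frame: x ahead of the robot, y to its left, z up, the work surface at z = 0. Lengths are in m, angles in rad, forces in N, time in s.
With the tool pointing down it reaches from about 0.375 to 0.925 m from the base axis. Payload 3.1 kg.
Tool frame: the origin (TCP) lies midway between the tips of the shut fingers; the grasp point (between the pads) lies bot.tcp_to_grasp behind it (bot.tcp_to_grasp is the distance from the TCP to the grasp point, in m); z points along the fingers, y is the line along which they close (so a half turn about z gives the same grasp; the last joint's range is limited). The gripper opens to 85 mm and grips with 20 to 120 N. Pads are 22 mm wide; open, the fingers measure 114 mm over their backs; the gripper's body (76 mm by 85 mm) begins 54 mm behind the grasp point. The pads swing forward as they close: fully open they stand 13 mm farther back than shut.
Start: joints at [-1.398, 0.383, 0.044, 1.598, -0.018, 1.161, -0.05], TCP at [0.174, 0.626, 0.231] pointing down, gripper open.
Joint ranges: [-2.61, 2.61], [-0.41, 2.15], [-1.48, 1.57], [0, 2.5], [-1.57, 4.71], [0.05, 1.97], [-2.85, 2.85]. Speed limits (rad/s): [2.79, 2.79, 3.14, 3.14, 3.14, 3.14, 3.14].

INTERFACE

Orientations are given as a unit quaternion [x, y, z, w].
In Python, from plant import bot, optics gives the robot as it stands. The module is installed in compiled form; this text tells all that it offers.
- The arm moves only by the tool send_rows, never from a script. Its argument "targets" is a list of rows, each a list of 5 numbers: the gripper's target within -1 to 1 (fully open at 1, half-way at 0, shut at -1), then the shift along the tool's x, y, z in m, then the turn about the tool's z in degrees. A call has 1 to 12 rows; each row shifts and turns the commanded pose from where the row before left it, along the tool's axes as they then stand; what a row does not reach is not made up. A row lasts 1/12 s, in which the tool goes at most 41.7 mm and 7.16 degrees, less where a joint would pass 70% of its speed; a pose out of reach is approached as far as the arm can. A call is refused whole if a number of a shift passes 0.0417 or a number of a turn 7.16, either way. A call with a gripper value outside its range is refused whole. The fingers move at their own pace and stop on an object; "newtons" is the grip in N (left out, the last holds). Time passes only in rows, so rows that do not move let the fingers close. It gives the time, the measured TCP pose, the force and the opening at its end, in the units of the state.
- bot.get_state(): the state, without advancing time (a new reading comes with each control period).
- optics.read_camera(name): name is "scene" or "top"; returns a dict with "image" (420x560x3 uint8, blue, green, red), "z_map" (420x560 float32, m along the optical axis (not along the pixel's ray), 0 where there is no reading), "camera_matrix" (3x3 intrinsics, pixels), "world_to_cam" (4x4, takes a point from world to camera coordinates). Camera axes: x right, y down, z forward; pixel columns grow to the right and rows downward; lengths in m; the calibration is good to about 2 mm. A picture is of the moment at which its call begins.
- bot.job_done(): hands the job in, once; it reports no verdict.
The state is a dict: "clock": time; "qpos": joint angles; "qd": joint speeds; "joint_efforts": joint torques, N m; "position": TCP position; "tcp_rot": TCP orientation; "contact_force": force on the tool from outside, world axes, zero at the start; "torque": the same for the moment, N m; "gripper_width": finger opening in m.
Only numpy, scipy, OpenCV 4.12 (cv2) and the standard library are available. Lean on these libraries where they do the work, as an engineer would, in place of code of your own. Each camera call takes 0.05 s, during which the arm holds its last target. There are 200 camera calls.

## Working session

There is one attempt and no reset: what is moved stays moved. The work goes in short steps, Python scripts to look and compute and a tool call to move; the robot and the scene stay as the last step left them, time stands still between calls to the robot, and variables do not carry over. Pictures are saved under pics/ and viewed, on a budget of 10 in all, crops included, one or two more only if the job needs it, and the job is handed in when it is done.

Besides the shell and the picture viewer there is one more tool, called after "Call:" as name(argument=value, ...) on one line, values as JSON. send_rows: Moves the arm, as the interface text tells. Its arguments: {"type":"object","properties":{"targets":{"type":"array","items":{"type":"array","items":{"type":"number"}}},"newtons":{"type":"number"}},"required":["targets"]}

```bash
mkdir -p pics
cat > h.py <<'E'
import numpy as np, cv2
from plant import bot, optics
def cam(n):
    c=optics.read_camera(n); c['K']=np.array(c['camera_matrix']); c['T']=np.array(c['world_to_cam']); return c
def ray(c,u,v):
    R=c['T'][:3,:3]; o=-R.T@c['T'][:3,3]; d=R.T@np.linalg.inv(c['K'])@[u,v,1]; return o,d
def onz(c,u,v,z):
    o,d=ray(c,u,v); return o+d*(z-o[2])/d[2]
def proj(c,p):
    q=c['K']@(c['T']@np.r_[p,1])[:3]; return q[:2]/q[2]
def cloud(c):
    z=c['z_map']; v,u=np.indices(z.shape); P=np.linalg.inv(c['K'])@np.stack([u*z,v*z,z]).reshape(3,-1)
    T=c['T']; W=(T[:3,:3].T@(P-T[:3,3:4])).T.reshape(*z.shape,3); W[z<=0]=np.nan; return W
E
python3 - <<'E'
from h import *
for n in ('scene','top'):
    c=cam(n); cv2.imwrite(f'pics/{n}0.png',c['image']); print(n,ray(c,280,210),c['K'][0,0])
s=bot.get_state(); print(s, bot.tcp_to_grasp)
E
```

```text
scene (array([0.71812745, 0.73037495, 0.64401849]), array([-0.1659252 , -0.78170413, -0.60127835])) 382.0610998663042
top (array([ 0.33700325, -0.04012497,  1.31162824]), array([ 0.20464653,  0.00244168, -0.97888144])) 546.2770957783583
{'clock': 0.1, 'qpos': array([-1.39779448,  0.38374934,  0.04380165,  1.59941795, -0.01791035,
        1.1611771 , -0.04989074]), 'qd': array([ 0.00047215, -0.00338736,  0.00153271, -0.00366583,  0.00029409,
       -0.00021451,  0.00159412]), 'joint_efforts': array([ 2.65129289e-03, -4.34731579e+01,  1.02950916e+00, -2.50454110e+01,
        1.09484358e-02,  5.41926493e-03, -7.50589265e-06]), 'position': array([0.17362755, 0.62550172, 0.23001426]), 'tcp_rot': array([ 1.34929307e-01,  9.90854525e-01, -1.17495956e-03, -1.09096059e-04]), 'contact_force': array([-0.31489976,  0.03499654, -0.06838704]), 'torque': array([0.00759119, 0.01160844, 0.03355563]), 'gripper_width': 0.08538138188407654} 0.0187
```

View pics/scene0.png

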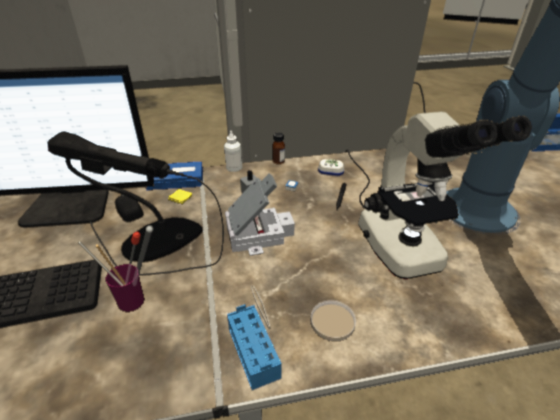

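View pics/top0.png

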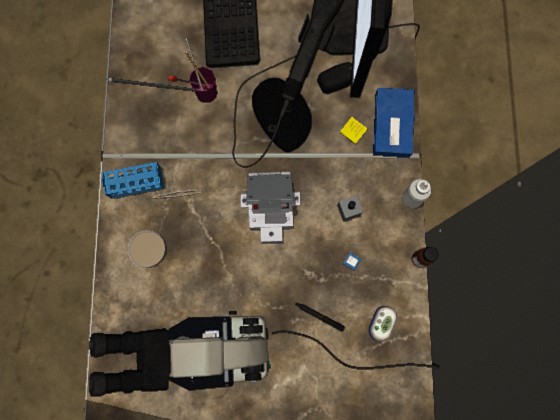

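The scene view shows the clamp at about (255,225) with the lid up, and the stand and pin behind it at (250,180). The top view shows the clamp at (271,205), its lug hole near (271,234), and the stand at (350,208) with the knob at (352,205).

Run:
```python
from h import *
c=cam('top'); W=cloud(c)
np.set_printoptions(precision=4,suppress=True)
for u,v in [(271,234),(266,234),(278,230),(271,238),(271,220),(260,205),(271,205),(271,180),(271,195),(250,190),(292,190),(352,205),(345,213),(300,240)]: print(u,v,W[v,u])
im=c['image'][160:250,230:375]; cv2.imwrite('pics/topc.png',cv2.resize(im,None,fx=5.5,fy=5.5,interpolation=cv2.INTER_CUBIC))
s=cam('scene'); im=s['image'][160:260,210:310]; cv2.imwrite('pics/scc.png',cv2.resize(im,None,fx=6,fy=6,interpolation=cv2.INTER_CUBIC))
```

```text
271 234 [ 0.5518 -0.015  -0.0012]
266 234 [ 0.545  -0.004   0.0401]
278 230 [ 0.5548 -0.0323  0.0388]
271 238 [ 0.5359 -0.0158  0.0378]
271 220 [ 0.5789 -0.0156  0.0389]
260 205 [0.5896 0.0061 0.1563]
271 205 [ 0.5884 -0.0179  0.1618]
271 180 [ 0.6664 -0.016   0.078 ]
271 195 [ 0.6178 -0.0172  0.1313]
250 190 [0.6347 0.0309 0.109 ]
292 190 [ 0.6334 -0.0642  0.1144]
352 205 [ 0.6089 -0.2047  0.0682]
345 213 [ 0.5952 -0.1911  0.0418]
300 240 [ 0.5371 -0.0855 -0.0017]
```

View pics/topc.png

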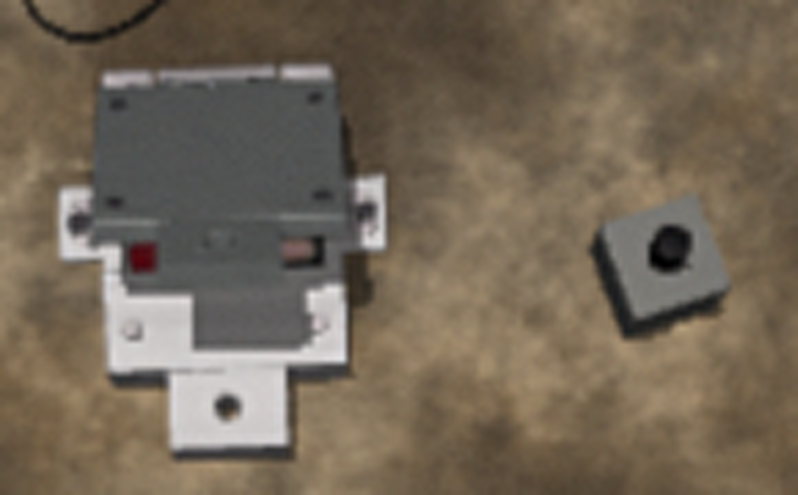

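View pics/scc.png

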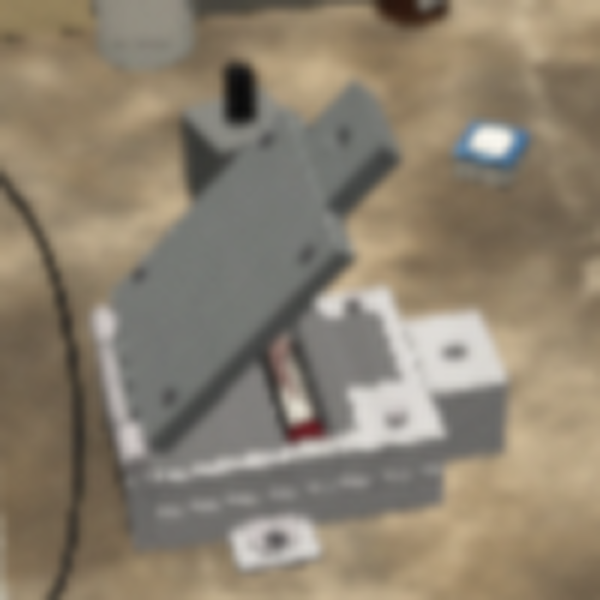

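The crops show base hole at top-crop (228,407), knob at (670,248), and in the scene crop base hole (455,352), lid hole (343,135), knob top (240,68). The tube's red cap is in its pocket. The arm must clear the microscope, so I'll check heights as well.

Run:
```python
from h import *
np.set_printoptions(precision=4,suppress=True)
t=cam('top'); s=cam('scene')
f=lambda p,k,o:(np.array(p)+.5)/k-.5+o
def tri(a,b):
    (o1,d1),(o2,d2)=ray(t,*a),ray(s,*b); k=np.linalg.lstsq(np.c_[d1,-d2],o2-o1,rcond=None)[0]
    p,q=o1+d1*k[0],o2+d2*k[1]; return (p+q)/2,np.linalg.norm(p-q)
T0=np.array([230,160]);S0=np.array([210,160])
print('base',onz(t,*f((228,407),5.5,T0),.04),onz(s,*f((455,352),6,S0),.04),tri(f((228,407),5.5,T0),f((455,352),6,S0)))
print('pin',onz(t,*f((670,248),5.5,T0),.076),onz(s,*f((240,68),6,S0),.076),tri(f((670,248),5.5,T0),f((240,68),6,S0)))
# refine: dark blob centroids
g=cv2.cvtColor(t['image'],cv2.COLOR_BGR2GRAY).astype(float)
w=np.clip(190-g[229:240,266:277],0,None); 
b=g[230:239,266:277]; print(b.astype(int))
W=cloud(t)
m=(W[...,2]>.03)&(W[...,2]<.046)&(g>170); m[:, :235]=0;m[:,310:]=0;m[:190]=0;m[245:]=0
lug=m.copy().astype(np.uint8); lug[:229]=0
P=np.array([onz(t,u,v,.04)[:2] for v,u in np.argwhere(lug)],dtype=np.float32)*1000
print('lug',cv2.minAreaRect(P),P.min(0),P.max(0))
k=(W[...,2]>.06)&(g<60); k[:195]=0;k[216:]=0;k[:,:340]=0;k[:,362:]=0
v,u=np.nonzero(k);print('knob',u.mean(),v.mean(),len(u),np.nanmean(W[k],0))
# lid plane
q=W[176:200,252:290].reshape(-1,3);q=q[np.isfinite(q).all(1)];cc=q.mean(0);n=np.linalg.svd(q-cc)[2][2];n*=np.sign(n[2]);print('lid n',n,cc,np.arccos(n[2]))
# obstacles: max height on grid
for nm,X in (('t',W),('s',cloud(s))):
    print(nm)
    for x in np.arange(.8,-.05,-.1):
        r=[]
        for y in np.arange(.6,-.5,-.1):
            z=X[(abs(X[...,0]-x)<.05)&(abs(X[...,1]-y)<.05)][:,2]; r.append('%4.2f'%z.max() if len(z) else ' -- ')
        print('%.1f'%x,*r)
```

```text
base [ 0.546  -0.0159  0.04  ] [ 0.545  -0.0178  0.04  ] (array([ 0.5456, -0.0159,  0.0417]), np.float64(0.00030049675959811133))
pin [ 0.6079 -0.2023  0.076 ] [ 0.6089 -0.2072  0.076 ] (array([ 0.6084, -0.2023,  0.0786]), np.float64(0.002231430554694265))
[[204 205 206 206 201 202 205 210 207 207 207]
 [205 206 208 195 163 166 182 202 209 206 206]
 [204 209 201 145  87  69  99 162 206 209 207]
 [206 208 190  78  51  50  59 115 197 208 208]
 [207 208 194  99  57  60  76 116 199 208 207]
 [205 206 201 143  83  87 132 158 208 207 205]
 [202 204 207 196 151 142 181 193 206 204 204]
 [202 201 202 204 203 203 204 204 203 203 202]
 [203 203 202 203 204 207 204 204 202 204 202]]
lug ((543.8817749023438, -15.723880767822266), (26.254491806030273, 47.23886489868164), 0.01189336646348238) [530.7498 -39.346 ] [557.013    7.8983]
knob 351.84615384615387 204.17948717948718 39 [ 0.6095 -0.2036  0.074 ]
lid n [0.7222 0.0262 0.6911] [ 0.6425 -0.0154  0.1024] 0.8077237416871516
t
0.8  --   --  0.01 0.31 0.23 0.01 0.21 0.22 0.02 0.05 0.04
0.7  --   --  0.06 0.06 0.04 0.03 0.18 0.10 0.01 0.10 0.11
0.6 
[... 241 characters left out ...]
 --  0.01 0.41 0.40 0.34 0.12 0.01 0.01 0.01 0.52
0.1  --   --  0.01 0.01 0.01 0.01 0.01 0.01 0.01 0.01 0.15
0.0  --   --   --   --   --   --   --   --   --   --   -- 
s
0.8  --   --  0.00 0.31 0.22 0.01 0.21 0.22 0.01 0.04 0.04
0.7  --   --  0.06 0.06 0.05 0.02 0.18 0.10 0.00 0.11 0.12
0.6  --   --  0.05 0.05 0.01 0.01 0.17 0.14 0.08 0.11 0.48
0.5  --   --  0.00 0.02 0.02 0.00 0.04 0.00 0.02 0.01 0.48
0.4  --   --  0.00 0.00 0.16 0.17 0.11 0.02 0.01 0.04 0.47
0.3  --   --  0.00 0.41 0.40 0.35 0.30 0.03 0.03 0.04 0.47
0.2  --   --  0.00 0.41 0.40 0.34 0.00 0.00 0.01 0.01 0.47
0.1  --   --  0.00 0.00 0.00 0.53 0.51 0.33 0.00 0.00 0.46
0.0  --   --  0.00 0.00 0.00 0.45 0.40 0.34 0.00 0.00 0.46
```

Call:
send_rows(targets=[[-1, 0, 0, -0.033, -5.17], [-1, 0, 0, -0.033, -5.17], [-1, 0, 0, -0.033, -5.17], [-1, 0, 0, 0, 0]], newtons=40)

```text
clock: 0.63
position: [0.1749, 0.6302, 0.3395]
tcp_rot: [-0.001, 1.0, 0.007, 0.002]
contact_force: [0.3, 0.8, 1.0]
gripper_width: 0.0385
```

Call:
send_rows(targets=[[-1, -0.031, -0.0167, 0, 0], [-1, -0.031, -0.0167, 0, 0], [-1, -0.031, -0.0167, 0, 0], [-1, -0.031, -0.0167, 0, 0], [-1, -0.031, -0.0167, 0, 0], [-1, -0.031, -0.0167, 0, 0], [-1, -0.027, -0.027, 0, 0], [-1, -0.027, -0.027, 0, 0], [-1, -0.027, -0.027, 0, 0], [-1, -0.027, -0.027, 0, 0], [-1, -0.027, -0.027, 0, 0], [-1, -0.027, -0.027, 0, 0]])

```text
clock: 1.63
position: [0.5229, 0.3626, 0.3303]
tcp_rot: [0.0, 1.0, 0.0, 0.0]
contact_force: [1.5, 1.2, 0.2]
gripper_width: 0.0001
```

Call:
send_rows(targets=[[-1, -0.017, -0.034, 0, 0], [-1, -0.017, -0.034, 0, 0], [-1, -0.017, -0.034, 0, 0], [-1, -0.017, -0.034, 0, 0], [-1, -0.017, -0.034, 0, 0], [-1, 0, -0.036, 0.01, 0], [-1, 0, -0.036, 0.01, 0], [-1, 0, -0.036, 0.01, 0], [-1, 0, -0.036, 0.01, 0], [-1, 0, 0, 0.0, 0], [-1, 0, 0, 0, 0]])

```text
clock: 2.55
position: [0.6062, 0.0453, 0.2895]
tcp_rot: [0.004, 1.0, -0.001, -0.001]
contact_force: [-0.0, 0.2, 0.6]
gripper_width: 0.0001
```

Call:
send_rows(targets=[[-1, -0.0035, -0.0305, 0.02, 0], [-1, -0.0035, -0.0305, 0.03, 0], [-1, 0, 0, 0.03, 0], [-1, 0, 0, 0.03, 0], [-1, 0, 0, 0.01, 0], [-1, 0, 0, 0, 0]])

```text
clock: 3.05
position: [0.6112, -0.0077, 0.1676]
tcp_rot: [-0.001, 1.0, 0.0, -0.004]
contact_force: [-1.0, 0.8, 0.0]
gripper_width: -0.0001
```

Call:
send_rows(targets=[[-1, 0, -0.006, 0.015, 0], [-1, 0.003, 0, 0.01, 0], [-1, 0.004, 0, 0.01, 0], [-1, 0.004, 0, 0.01, 0], [-1, 0.004, 0, 0.01, 0], [-1, 0.004, 0, 0.01, 0], [-1, 0.004, 0, 0.01, 0], [-1, 0.004, 0, 0.01, 0], [-1, 0, 0, 0, 0]])

```text
clock: 3.8
position: [0.5834, -0.0159, 0.0832]
tcp_rot: [0.0, 1.0, -0.0, -0.003]
contact_force: [-1.1, -0.5, -1.1]
gripper_width: 0.0002
```

Call:
send_rows(targets=[[-1, 0.002, 0, 0.008, 0], [-1, 0.002, 0, 0.008, 0], [-1, 0.001, 0, 0.006, 0], [-1, 0, 0, 0.005, 0], [-1, 0, 0, 0.003, 0], [-1, 0, 0, 0.002, 0], [-1, 0, 0, 0, 0]])

```text
clock: 4.38
position: [0.5809, -0.0161, 0.054]
tcp_rot: [0.0, 1.0, 0.0, -0.001]
contact_force: [-2.9, -0.5, 4.0]
gripper_width: -0.0002
```

Call:
send_rows(targets=[[-1, 0, 0, 0.003, 0], [-1, 0, 0, 0, 0], [-1, 0, 0, -0.035, 0], [-1, 0, 0, -0.035, 0], [-1, 0, -0.03, -0.03, 0], [-0.2, 0, -0.04, 0, 0], [-0.2, -0.01, -0.04, 0, 0], [-0.2, -0.01, -0.04, 0, 0], [-0.2, -0.007, -0.037, 0, 0], [-0.2, 0, 0, 0, 0], [-0.2, 0, 0, 0, 0]])

```text
clock: 5.3
position: [0.6084, -0.2076, 0.151]
tcp_rot: [0.004, 1.0, -0.002, 0.001]
contact_force: [-0.2, 0.7, -0.2]
gripper_width: 0.0343
```

Run:
```python
from h import *
np.set_printoptions(precision=4,suppress=True)
t=cam('top'); W=cloud(t); s=cam('scene')
a=cv2.resize(t['image'][165:250,235:375],None,fx=5,fy=5,interpolation=cv2.INTER_CUBIC)
b=cv2.resize(s['image'][150:250,205:305],None,fx=4,fy=4,interpolation=cv2.INTER_CUBIC)
o=np.zeros((600,800,3),np.uint8); o[:425,:400]=a[:,:400]; o[:400,400:]=b; cv2.imwrite('pics/shut.png',o)
g=cv2.cvtColor(t['image'],cv2.COLOR_BGR2GRAY)
print(g[226:241,264:279])
q=W[180:215,252:290].reshape(-1,3);q=q[np.isfinite(q).all(1)];cc=q.mean(0);n=np.linalg.svd(q-cc)[2][2];n*=np.sign(n[2]);print('lid n',n,cc)
print(bot.get_state()['position'])
```

```text
[[123 123 123 122 120 122 123 122 123 122 124 123 124 122 124]
 [124 124 123 127 124 125 126 125 124 124 124 124 123 124 123]
 [125 124 124 126 127 126 125 122 125 124 123 124 123 123 123]
 [125 124 126 125 127 120 113 108 117 124 125 127 123 124 124]
 [127 126 124 129 119  90  68  60  74 105 127 127 126 123 122]
 [125 124 126 122 108  67  65  62  64  84 126 127 125 123 122]
 [126 122 124 123 108  73  69  69  78  81 124 126 123 124 125]
 [124 123 124 123 114  75  63  62  68  91 124 124 123 125 126]
 [123 122 125 127 123 104  84  82  94 112 125 124 125 123 126]
 [125 125 125 129 128 127 125 121 125 128 126 123 122 122 125]
 [124 124 130 125 127 126 130 128 129 123 125 125 124 123 125]
 [124 124 126 129 128 126 126 128 125 125 125 126 123 123 126]
 [126 122 124 124 125 122 121 119 118 118 117 116 117 116 118]
 [108  95  95  98  94  96  91  77  78  78  80  82  81  81  77]
 [ 55  55  56  63  63  66  60  61  62  63  69  73  73  72  71]]
lid n [0.0598 0.0025 0.9982] [ 0.6312 -0.0145  0.0552]
[ 0.609  -0.2016  0.1502]
```

View pics/shut.png

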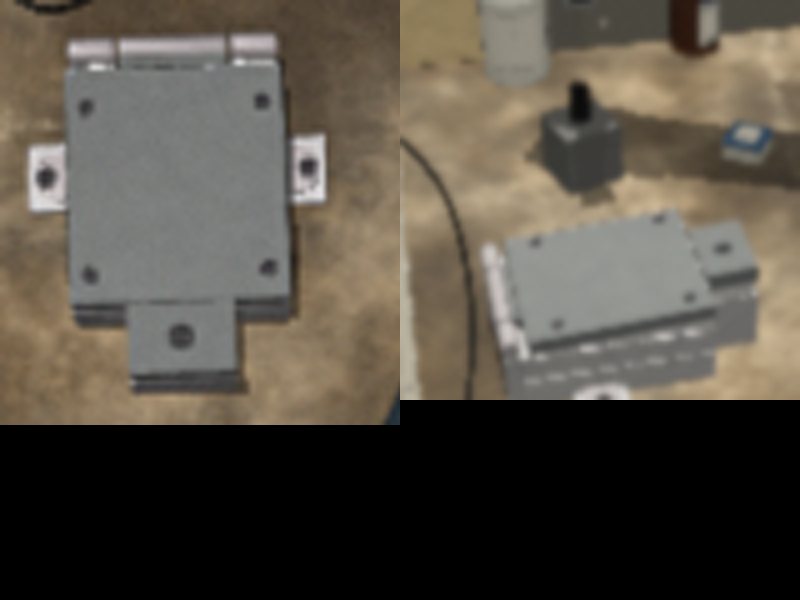

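The lid sits at about 0.06 rad on the plungers, with its hole at top pixel (271,231.6). Next I descend on the knob.

Call:
send_rows(targets=[[-0.2, 0, -0.001, 0.03, 0], [-0.2, 0, 0, 0.03, 0], [-0.2, 0, 0, 0.02, 0], [-0.2, 0, 0, 0.01, 0], [-0.2, 0, 0, 0.007, 0], [-0.2, 0, 0, 0, 0], [-0.2, 0, 0, 0, 0]])

```text
clock: 5.98
position: [0.6096, -0.2028, 0.0544]
tcp_rot: [-0.001, 1.0, -0.0, 0.001]
contact_force: [0.3, -0.1, 0.4]
gripper_width: 0.0339
```

Run:
```python
from h import *
s=cam('scene');t=cam('top')
b=cv2.resize(s['image'][120:220,210:300],None,fx=6,fy=6,interpolation=cv2.INTER_CUBIC)
cv2.imwrite('pics/grip.png',b);print(bot.get_state()['position'],bot.get_state()['contact_force'])
```

```text
[ 0.61025872 -0.20371114  0.05540129] [ 1.39469616 -0.19189707  0.40318415]
```

View pics/grip.png

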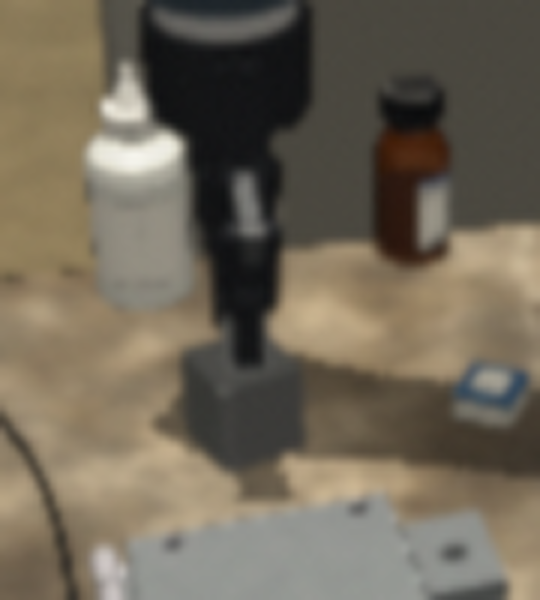

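The gripper is centred over the knob at (248,330), with the bottles clear. Closing.

Call:
send_rows(targets=[[-0.2, 0, 0, 0.001, 0], [-1, 0, 0, 0, 0], [-1, 0, 0, 0, 0], [-1, 0, 0, 0, 0], [-1, 0, 0, 0, 0], [-1, 0, 0, 0, 0]], newtons=60)

```text
clock: 6.58
position: [0.6094, -0.2038, 0.0537]
tcp_rot: [0.0, 1.0, -0.0, 0.001]
contact_force: [-0.8, -0.3, 5.9]
gripper_width: 0.0138
```

Call:
send_rows(targets=[[-1, 0, 0, -0.01, 0], [-1, 0, 0, -0.03, 0], [-1, 0, 0, -0.03, 0], [-1, 0, 0, -0.03, 0], [-1, 0, 0, 0, 0], [-1, 0, 0, 0, 0], [-1, 0, 0, 0, 0]])

```text
clock: 7.17
position: [0.6079, -0.203, 0.152]
tcp_rot: [-0.0, 1.0, 0.0, -0.001]
contact_force: [0.4, 0.3, -1.2]
gripper_width: 0.0137
```

Run:
```python
from h import *
s=cam('scene')
b=cv2.resize(s['image'][100:190,210:300],None,fx=6,fy=6,interpolation=cv2.INTER_CUBIC)
cv2.imwrite('pics/lift.png',b);x=bot.get_state();print(x['position'],x['contact_force'],x['gripper_width'])
for dz in(0,-.01,-.0415,.0187):print(dz,proj(s,x['position']+[0,0,dz]))
```

```text
[ 0.60729198 -0.20271919  0.15105072] [ 0.81401675 -1.27385521 -1.09072267] 0.013672974719163726
0 [249.26556082 148.0825506 ]
-0.01 [249.419693   151.34186596]
-0.0415 [249.89387838 161.36910167]
0.0187 [248.97251871 141.88581328]
```

View pics/lift.png

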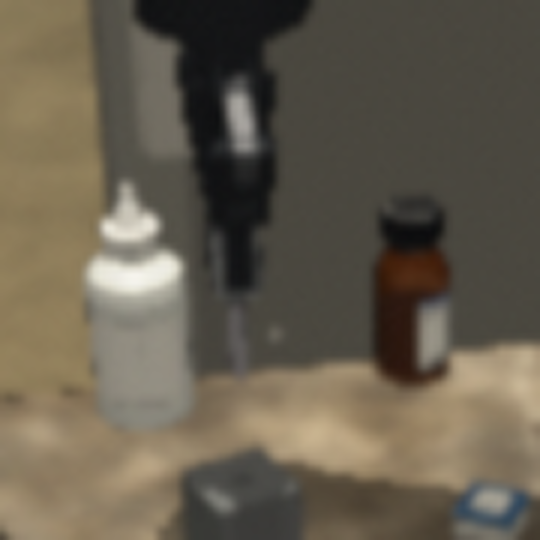

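The pin is held upright: shoulder at crop (236,295), tip at (237,375). Now I go above the lid hole.

Call:
send_rows(targets=[[-1, 0.0122, 0.0374, 0, 0], [-1, 0.0122, 0.0374, 0, 0], [-1, 0.0122, 0.0374, 0, 0], [-1, 0.0122, 0.0374, 0, 0], [-1, 0.0122, 0.0374, 0, 0], [-1, 0, 0, 0.01, 0], [-1, 0, 0, 0.01, 0], [-1, 0, 0, 0.01, 0], [-1, 0, 0, 0, 0], [-1, 0, 0, 0, 0], [-1, 0, 0, 0, 0]])

```text
clock: 8.13
position: [0.5478, -0.0186, 0.1223]
tcp_rot: [0.002, 1.0, -0.001, -0.0]
contact_force: [0.3, -0.0, 0.0]
gripper_width: 0.0144
```

Run:
```python
from h import *
np.set_printoptions(precision=4,suppress=True)
P=[]
for i in range(6):
    s=cam('scene');P.append(bot.get_state()['position'])
p=np.mean(P,0);print(p,np.std(P,0))
t=cam('top')
print('lidhole top',onz(t,270.95,231.65,.0603))
o=np.array([260,165]);b=cv2.resize(s['image'][165:235,260:320],None,fx=9,fy=9,interpolation=cv2.INTER_CUBIC)[:600]
cv2.imwrite('pics/over.png',b)
f=lambda q:(q-o+.5)*9-.5
for dz in(0,-.003,-.045):print(dz,f(proj(s,p+[0,0,dz])))
for x in([.5462,-.016,.0603],[.5472,-.016,.0603],[.5462,-.018,.0603]):print(x,f(proj(s,np.array(x))))
```

```text
[ 0.5483 -0.0175  0.123 ] [0.0001 0.0005 0.0002]
lidhole top [ 0.5473 -0.016   0.0603]
0 [225.6387 243.2169]
-0.003 [225.4909 252.4259]
-0.045 [223.4807 377.6886]
[0.5462, -0.016, 0.0603] [231.0143 430.7759]
[0.5472, -0.016, 0.0603] [227.5238 431.1991]
[0.5462, -0.018, 0.0603] [229.4884 426.5348]
```

View pics/over.png

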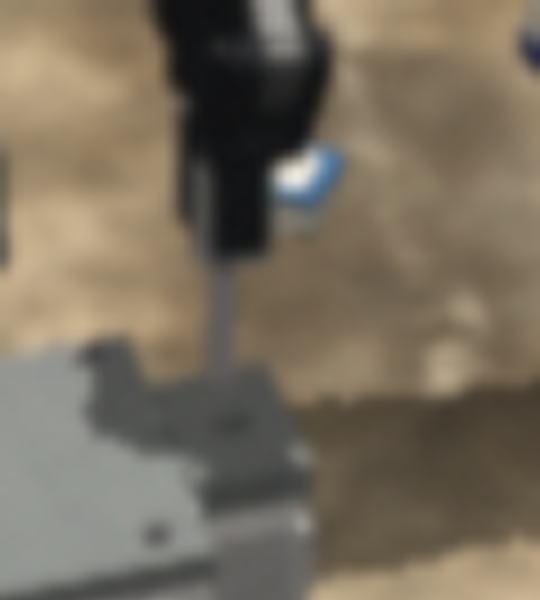

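The pin tip is at crop (219,372) and the lid hole at about (235,422), so x needs roughly 3–4 mm toward the robot. I'll correct part of that, go lower, and measure numerically.

Call:
send_rows(targets=[[-1, 0.0025, 0.0015, 0.008, 0], [-1, 0, 0, 0, 0], [-1, 0, 0, 0, 0], [-1, 0, 0, 0, 0]])

```text
clock: 8.82
position: [0.5449, -0.0149, 0.1143]
tcp_rot: [-0.0, 1.0, -0.0, -0.0]
contact_force: [0.4, 0.1, -1.2]
gripper_width: 0.014
```

Run:
```python
from h import *
np.set_printoptions(precision=4,suppress=True,linewidth=160)
P=[];G=[]
for i in range(8):
    s=cam('scene');P.append(bot.get_state()['position']);G.append(s['image'].astype(float))
p=np.mean(P,0);print(p,bot.get_state()['contact_force'])
im=np.mean(G,0);g=im.mean(2)
print(g[192:216,278:293].astype(int))
for dz in(0,-.02,-.045):print(dz,proj(s,p+[0,0,dz]))
cv2.imwrite('pics/over2.png',cv2.resize(im[175:225,265:315].astype(np.uint8),None,fx=12,fy=12,interpolation=cv2.INTER_CUBIC))
```

```text
[ 0.5453 -0.015   0.1147] [-0.2943 -0.7097 -0.1767]
[[127 123 109  74  58  70  61  36  22  19  19  20  38  73  93]
 [126 121 111  89  71  74  61  36  22  19  19  20  37  74  94]
 [125 122 116 104  85  79  61  36  22  20  20  20  38  75  95]
 [124 121 116 108  92  82  64  38  25  23  25  28  44  77  95]
 [123 119 115 109  99  88  71  49  39  41  45  52  63  85  97]
 [125 120 116 112 105  96  83  68  62  66  73  80  86  93  97]
 [130 123 118 115 109 102  91  82  81  84  89  92  94  95  94]
 [137 128 122 117 113 106  96  90  91  92  94  94  93  93  93]
 [141 131 124 119 115 108  97  93  93  95  95  94  93  94  95]
 [136 128 122 118 114 109  98  93  93  96  97  97  95  96  98]
 [124 119 116 114 113 108  98  93  94  97 100 100  99 100 101]
 [112 109 108 109 109 105  97  93  94  97 101 102 102 102 104]
 [108 105 105 106 107 104  96  92  93  95  98 100 103 104 106]
 [112 109 107 105 103 100  94  92  92  91  91  94 104 109 111]
 [111 107 102  97  93  91  89  91  91  86  83  86 102 113 118]
 [ 98  93  87  84  83  83  86  91  91  85  80  82  95 111 120]
 [ 83  81  80  79  79  81  86  90  91  85  80  79  87 104 116]
 [ 78  79  79  79  79  81  85  88  89  84  80  79  81  92 103]
 [ 79  79  79  79  79  79  80  81  80  78  78  79  79  80  82]
 [ 79  78  79  79  78  76  72  69  69  71  76  79  79  78  76]
 [ 76  76  78  79  77  73  69  66  66  70  76  79  80  79  77]
 [ 76  75  78  79  78  76  72  72  72  74  77  79  80  79  79]
 [ 85  81  79  79  79  79  78  78  78  78  78  79  79  79  80]
 [111 103  90  85  84  81  80  79  79  79  79  79  78  78  82]]
0 [285.9825 194.8426]
-0.02 [285.8573 201.5227]
-0.045 [285.7052 209.6364]
```

View pics/over2.png

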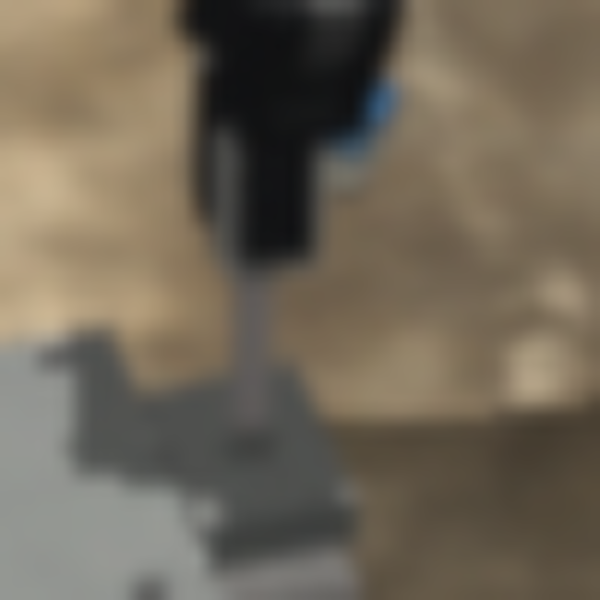

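The tip is now directly above the hole: tip u≈285.6 against hole u≈285.4. Descending gently.

Call:
send_rows(targets=[[-1, 0, -0.0007, 0.004, 0], [-1, 0, 0, 0.004, 0], [-1, 0, 0, 0.003, 0], [-1, 0, 0, 0.003, 0], [-1, 0, 0, 0, 0], [-1, 0, 0, 0, 0]])

```text
clock: 9.72
position: [0.5449, -0.0157, 0.1002]
tcp_rot: [0.0, 1.0, -0.0, -0.0]
contact_force: [0.5, -0.1, -0.4]
gripper_width: 0.0138
```

Call:
send_rows(targets=[[-1, 0, 0, 0.003, 0], [-1, 0, 0, 0.003, 0], [-1, 0, 0, 0.003, 0], [-1, 0, 0, 0, 0], [-1, 0, 0, 0, 0]])

```text
clock: 10.13
position: [0.5449, -0.0157, 0.0913]
tcp_rot: [0.0, 1.0, -0.0, -0.0]
contact_force: [-0.3, -0.4, -0.2]
gripper_width: 0.0138
```

Call:
send_rows(targets=[[-1, 0, 0, 0.003, 0], [-1, 0, 0, 0.003, 0], [-1, 0, 0, 0.003, 0], [-1, 0, 0, 0.003, 0], [-1, 0, 0, 0, 0], [-1, 0, 0, 0, 0]])

```text
clock: 10.63
position: [0.5449, -0.0157, 0.0793]
tcp_rot: [0.0, 1.0, -0.0, -0.0]
contact_force: [0.6, -0.5, 1.0]
gripper_width: 0.0138
```

Call:
send_rows(targets=[[-1, 0, 0, 0.003, 0], [-1, 0, 0, 0.003, 0], [-1, 0, 0, 0.003, 0], [-1, 0, 0, 0.003, 0], [-1, 0, 0, 0, 0], [-1, 0, 0, 0, 0]])

```text
clock: 11.13
position: [0.5449, -0.0157, 0.0672]
tcp_rot: [0.0, 1.0, -0.0, -0.0]
contact_force: [-0.2, 0.0, 0.5]
gripper_width: 0.0141
```

Call:
send_rows(targets=[[-1, 0, 0, 0.003, 0], [-1, 0, 0, 0.002, 0], [-1, 0, 0, 0.002, 0], [-1, 0, 0, 0, 0], [-1, 0, 0, 0, 0]])

```text
clock: 11.55
position: [0.5453, -0.0157, 0.0607]
tcp_rot: [0.0, 1.0, -0.0, 0.0]
contact_force: [-1.0, -0.2, 1.8]
gripper_width: 0.0137
```

Call:
send_rows(targets=[[-1, 0, 0, 0.0015, 0], [-1, 0, 0, 0.0015, 0], [-1, 0, 0, 0.001, 0], [-1, 0, 0, 0, 0], [-1, 0, 0, 0, 0]], newtons=100)

```text
clock: 11.97
position: [0.5453, -0.0157, 0.058]
tcp_rot: [0.0, 1.0, 0.0, -0.0]
contact_force: [-4.6, 0.6, 12.5]
gripper_width: 0.0129
```

Call:
send_rows(targets=[[-1, 0, 0, 0.001, 0], [-1, 0, 0, 0, 0], [-1, 0, 0, 0, 0]])

```text
clock: 12.22
position: [0.5454, -0.0158, 0.0578]
tcp_rot: [0.0, 1.0, 0.001, -0.0]
contact_force: [-6.2, 0.0, 16.5]
gripper_width: 0.0126
```

Run:
```python
from h import *
np.set_printoptions(precision=4,suppress=True)
t=cam('top');s=cam('scene');W=cloud(t);x=bot.get_state()
print(x['position'],x['contact_force'],x['gripper_width'])
for nm,W in(('t',cloud(t)),('s',cloud(s))):
    m=(W[...,0]>.585)&(W[...,0]<.675)&(abs(W[...,1]+.016)<.045)&(W[...,2]>.04)&(W[...,2]<.075)
    q=W[m];A=np.c_[q-[.63,-.016,0]];A[:,2]=1;k=np.linalg.lstsq(A,q[:,2],rcond=None)[0];r=abs(q[:,2]-A@k)
    m2=r<.006;k=np.linalg.lstsq(A[m2],q[m2,2],rcond=None)[0];print(nm,m2.sum(),'slope x,y,z',k)
b=cv2.resize(s['image'][170:240,240:320],None,fx=7.5,fy=7.5,interpolation=cv2.INTER_CUBIC)
cv2.imwrite('pics/end.png',b)
```

```text
[ 0.5454 -0.0157  0.0578] [-6.6221  0.6557 15.8587] 0.012782194906435724
t 39 slope x,y,z [-0.4821 -0.0163  0.0719]
s 804 slope x,y,z [0.     0.0008 0.0524]
```

View pics/end.png

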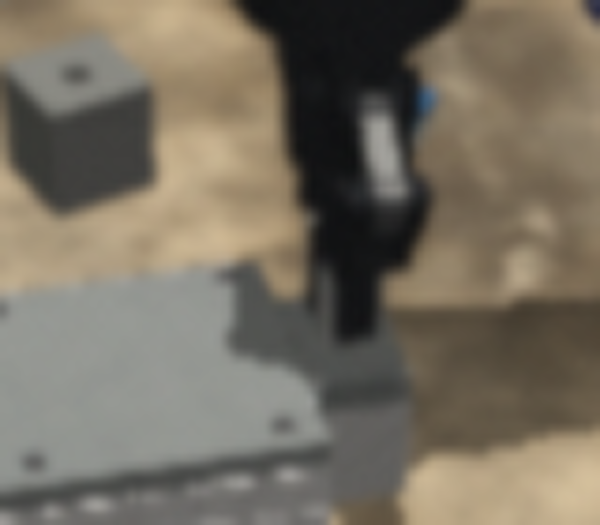

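The lid plane reads slope 0.000 at z = 52.4 mm, so it is fully shut. The knob sits on the lug, pressed with about 16 N. Handing in.

```bash
python3 -c "
from plant import bot
s=bot.get_state();print(s['clock'],s['contact_force'],s['position']);print(bot.job_done())"
```

```text
12.3167 [-6.62209226  0.65571974 15.85872272] [ 0.54536725 -0.01573803  0.05777171]
the job is handed in; nothing more can be done
None
```

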